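Lock the food slicer's runner with its pin

ROBOT

A 6-joint arm with a two-finger parallel gripper is mounted at the origin on the work surface. World frame = base frame: x ahead of the robot, y to its left, z up, the work surface at z = 0. Lengths are in m, angles in rad, forces in N, time in s.
With the tool pointing down it reaches from about 0.375 to 0.9 m from the base axis. Payload 3.1 kg.
Tool frame: the origin (TCP) lies on the mounting face of the last link; the fingertips stand 173 mm ahead of it and the grasp point (between the pads) lies 155 mm ahead of it; z points along the fingers, y is the line along which they close (so a half turn about z gives the same grasp; the last joint's range is limited). The gripper opens to 85 mm and grips with 20 to 120 N. Pads are 22 mm wide; open, the fingers measure 114 mm over their backs; the gripper's body (76 mm by 85 mm) begins 54 mm behind the grasp point. The pads swing forward as they close: fully open they stand 13 mm farther back than shut.
Start: joints at [1.044, 0.527, 1.433, -0, 1.181, -0.178], TCP at [0.214, 0.587, 0.405] pointing down, gripper open.
Joint ranges: [-3.08, 3.08], [-0.75, 2.2], [0.22, 2.44], [-1.43, 4.57], [0, 2.65], [-2.85, 2.85]. Speed limits (rad/s): [2.79, 2.79, 3.14, 3.14, 3.14, 3.14].

INTERFACE

Orientations are given as a unit quaternion [w, x, y, z].
In Python, from bench import r, vision gives the robot as it stands.
- The arm moves only by the tool move_arm, never from a script. Its argument "increments" is text: rows parted by semicolons, each of 7 numbers parted by spaces: the turn, a rotation vector about the world's x, y, z in normalised numbers (1 is 360 degrees), then the shift along the world's x, y, z in shares of 100 cm (1.0 is 100 cm), then the closure, from 0 (fully open) to 1 (shut). A call has 1 to 20 rows; each row is the pose to reach, as a shift and turn from the pose commanded when the call began; what a row does not reach only later rows make up. A row lasts 1/10 s, in which the tool goes at most 50 mm and 8.59 degrees, less where a joint would pass 70% of its speed; a pose out of reach is approached as far as the arm can. A call with a gripper value outside its range is refused whole. The fingers move at their own pace and stop on an object; "newtons" is the grip in N (left out, the last holds). Time passes only in rows, so rows that repeat a pose let the fingers close. It gives the time, the measured TCP pose, the force, the opening and the grip force at its end, in the units of the state.
- r.get_obs(): the state, without advancing time (a new reading comes with each control period).
- vision.capture(name): name is "side" or "top"; returns a dict with "image" (420x560x3 uint8, red, green, blue), "depth" (420x560 float32, m along the optical axis (not along the pixel's ray), 0 where there is no reading), "fx", "fy", "cx", "cy" (pixels), "pose" (4x4, takes a point from camera to world coordinates). Camera axes: x right, y down, z forward; pixel columns grow to the right and rows downward; lengths in m; the calibration is good to about 2 mm. A picture is of the moment at which its call begins.
- r.close_job(): hands the job in; it is judged then, once.
The state is a dict: "time": time; "q": joint angles; "qd": joint speeds; "joint_torque": joint torques, N m; "tool_pos": TCP position; "eef_rot": TCP orientation; "contact_force": force on the tool from outside, world axes, zero at the start; "ft_torque": the same for the moment, N m; "finger_gap": finger opening in m; "grasp_force": force on a finger pad.
Only numpy, scipy, OpenCV 4.12 (cv2) and the standard library are available. Lean on these libraries where they do the work, as an engineer would, in place of code of your own. Each camera call takes 0.05 s, during which the arm holds its last target. There are 200 camera calls.

TASK

Before the food slicer is cleaned, lock its runner: take the red-headed locking pin out of its wooden stand, set its foot on the runner through the wide red-edged entry of the rail, and draw it gently along the slot, foot pressed lightly on the runner, until it drops into the runner's hidden notch. Stop there, make sure it is fully home and upright, and let go. Never press or shove the pin or the arm hard against the slicer (keep under 25 N), and leave the jam jar, the mug and the pepper mill where they are.

Things in the scene. Friction and masses are not known exactly. Their poses are not given: they have to be found in the camera images.
- slicer: White kitchen food slicer, fixed, 300 (x) x 270 (y) mm. Origin at worktop height under the middle of its aluminium-topped rail. x runs along the rail from the entry to the slot's closed end, y towards the round blade, z up. Rail 300 x 60 mm on y = 0, cover top 59 mm high, cover 6 mm thick. Beside the rail a 16 mm high plate reaches to y = 220 and -50 mm.
- slot_entry (a point): Centre of the square red-edged entry hole, 24 x 24 mm, at the cover top, slicer x = -60 mm, y = 0. Right below it, 21 mm under the cover top (38 mm above the worktop), lies the flat top of the dark steel runner, which floats on springs (gives 2 N/mm beyond the first 1 N, at most 5 mm down) and cannot shift along. The hole runs on into a 12 mm wide slot along +x, from x = -48 to +77 mm.
- slot_end (a point): Closed end of the slot at the cover top, on y = 0, x = +77 mm. Soft black brush lips close the slot to view, unresisting. Below is a channel 24 mm wide, 15 mm high, its floor the runner. Centred somewhere between slicer x = -15 and +55 mm is its one unseen square-edged notch across the channel, 20 mm long (x), 12 mm deep.
- blade_hub (a point): Centre of the upright steel blade (88 mm radius, top 198 mm high), 148 mm from the slot line; with the motor housing behind it, the tall part of the slicer (y = 146 to 220 mm). An upright aluminium plate, 146 mm high, stands at x = -150 to -50, y = 154 to 166 mm.
- pin: Loose locking pin, 78 mm tall, about 90 g, upright in its stand at the start. Origin at the centre of its foot's underside, z up. Round steel foot 16 mm diameter, 10 mm high; round shank 8 mm diameter; red square head 22 x 22 mm (sides along pin x and y) from 36 to 78 mm. The foot passes the entry but not the slot; the shank has 2 mm of play either side in the slot.
- pin_foot (a point): Centre of the underside of the pin's foot (the pin's origin). Foot on the runner: 38 mm above the worktop, head's underside 15 mm above the cover. Fully home in the notch: 26 mm above the worktop, head's underside 3 mm above the cover.
- stand: Fixed wooden block 70 x 70 x 40 mm, origin at the centre of its underside. A round hole 19 mm in diameter and 30 mm deep in its top holds the pin, whose foot stands 10 mm above the worktop.
- jam_jar: Jar with red cap, 64 mm diameter, 90 mm tall, loose bystander; origin at the centre of its underside. It and the stand swap places at random.
- mug: Blue mug, 80 mm diameter, 90 mm tall, loose bystander; origin at the centre of its underside, handle along its y.
- pepper_mill: Dark wooden pepper mill, 54 mm diameter, 130 mm tall, loose bystander; origin at the centre of its underside.
Mind the look-alikes: they are no part of the job. Of the things that look like the pin, the largest one is meant.

How it is judged:
By the outcome, as a careful person would: the job done as asked, in the order asked, and still so for the second after the job is handed in, with the robot touching nothing.
It also fails if it takes over 72 s, if anything falls off the work surface, if the arm or the gripper's body presses on something with over 40 N, if the wrist force passes 120 N, or if a joint passes its speed limit or range.

## Working session

There is one attempt and no reset: what is moved stays moved. The work goes in short steps, Python scripts to look and compute and a tool call to move; the robot and the scene stay as the last step left them, time stands still between calls to the robot, and variables do not carry over. Pictures are saved under pics/ and viewed, at most 10 in all, crops included, and the job is handed in when it is done.

Besides the shell and the picture viewer there is one more tool, called after "Call:" as name(argument=value, ...) on one line, values as JSON. move_arm: Moves the arm, as the interface text tells. Its arguments: {"type":"object","properties":{"increments":{"type":"string"},"newtons":{"type":"number"}},"required":["increments"]}

```bash
mkdir -p pics; cat > h.py <<'E'
import numpy as np, cv2
from bench import r, vision
def cap(n):
    d=vision.capture(n); np.savez('/tmp/%s.npz'%n,**d); return d
def world(d,u,v,z=None):
    P=d['pose']; ray=np.array([(u-d['cx'])/d['fx'],(v-d['cy'])/d['fy'],1.])
    w=P[:3,:3]@ray; o=P[:3,3]
    s=(z-o[2])/w[2] if z is not None else d['depth'][int(round(v)),int(round(u))]
    return o+s*w
def proj(d,p):
    c=np.linalg.inv(d['pose'])@np.append(p,1); return c[0]/c[2]*d['fx']+d['cx'],c[1]/c[2]*d['fy']+d['cy']
E
python3 - <<'E'
from h import *
ims=[]
for n in('top','side'):
    d=cap(n); cv2.imwrite(f'pics/{n}0.png',d['image'][:,:,::-1]); print(n,d['pose'].round(3).tolist(),d['fx'])
print(r.get_obs())
E
```

```text
top [[0.002, -0.985, 0.175, 0.329], [-1.0, -0.005, -0.013, -0.045], [0.013, -0.175, -0.985, 1.251], [0.0, 0.0, 0.0, 1.0]] 495.69325626218006
side [[0.992, -0.07, 0.105, 0.433], [-0.125, -0.681, 0.722, -0.876], [0.021, -0.729, -0.684, 0.902], [0.0, 0.0, 0.0, 1.0]] 527.3048546767268
{'time': 0.1, 'q': array([ 1.04348376e+00,  5.28405361e-01,  1.43377943e+00,  8.10466619e-06,
        1.18140295e+00, -1.78500244e-01]), 'qd': array([ 0.00139602, -0.00305064, -0.00300704,  0.00110849, -0.00059169,
        0.00150355]), 'joint_torque': array([ 4.45652204e-04, -4.43302739e+01, -1.78586107e+01, -1.96916799e-04,
        3.86846659e-03,  3.89722345e-06]), 'tool_pos': array([0.21342822, 0.58710273, 0.4038097 ]), 'eef_rot': array([-3.48294350e-04,  1.73524770e-01,  9.84829000e-01, -9.34772741e-04]), 'contact_force': array([-0.21588518, -0.45941845, -0.11197877]), 'ft_torque': array([ 0.03709722, -0.02397265, -0.03873422]), 'grasp_force': 0.0, 'finger_gap': 0.08558019802977591}
```

View pics/top0.png

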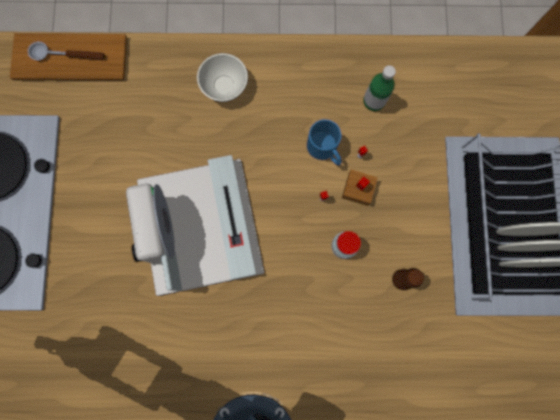

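View pics/side0.png

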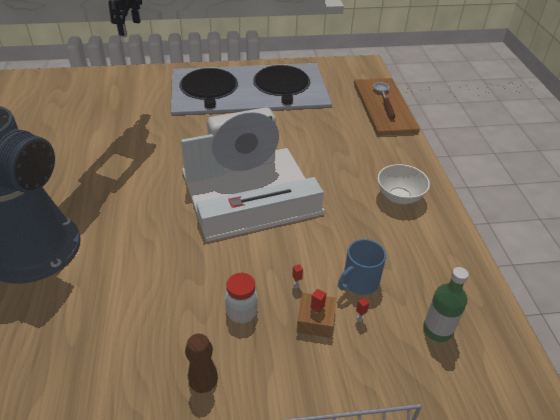

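The top view shows these red things:
- The pin in its stand at (363,183).
- Small look-alikes at (363,151) and (324,195).
- The jar cap at (348,243).

The red-edged entry is at (236,240), and the slot runs up to about (227,187). I choose (363,183), which is the largest and stands in the wooden block. Next I'll measure it and check with a crop.

```bash
python3 - <<'E'
from h import *
T=dict(np.load('/tmp/top.npz'));S=dict(np.load('/tmp/side.npz'))
def red(d):
    h=cv2.cvtColor(d['image'],cv2.COLOR_RGB2HSV); return ((h[...,0]<6)|(h[...,0]>174))&(h[...,1]>150)&(h[...,2]>70)
for n,d in(('top',T),('side',S)):
    m=red(d).astype(np.uint8); k,l,st,c=cv2.connectedComponentsWithStats(m)
    for i in range(1,k):
        if st[i,4]>8:
            print(n,c[i].round(1),st[i], world(d,*c[i],z=.06).round(4))
            if st[i,4]>40:
                dep=d['depth'][l==i]; print('  depthpts top z', np.percentile([world(d,x,y)[2] for y,x in np.argwhere(l==i)],[5,50,95]).round(4))
# head-top points by depth in top view
for d in(T,S):
    m=red(d); pts=np.array([world(d,x,y) for y,x in np.argwhere(m)]); uv=np.argwhere(m)
    s=(abs(pts[:,2]-.088)<.005)&(np.hypot(pts[:,0]-.45,pts[:,1]+.21)<.08)
    print('head top',s.sum(),pts[s].mean(0),(pts[s].min(0)+pts[s].max(0))/2 if s.any() else '')
# dark slot in top
g=cv2.cvtColor(T['image'],cv2.COLOR_RGB2GRAY); m=np.zeros_like(g); m[180:235,215:245]=(g[180:235,215:245]<70)
p=np.argwhere(m)[:,::-1]; w=np.array([world(T,*q,z=.059) for q in p]); c=w.mean(0); u=np.linalg.svd(w[:,:2]-c[:2])[2][0]
t=(w[:,:2]-c[:2])@u; print('slot c',c,'dir',u,np.degrees(np.arctan2(u[1],u[0])),t.min(),t.max())
a=cv2.resize(T['image'][135:265,190:390],None,fx=4,fy=4,interpolation=cv2.INTER_CUBIC)
cv2.imwrite('pics/crop1.png',a[:,:,::-1])
b=cv2.resize(S['image'][255:345,260:400],None,fx=5.5,fy=5.5,interpolation=cv2.INTER_CUBIC); cv2.imwrite('pics/crop2.png',b[:,:,::-1])
E
```

```text
top [362.6 150.6] [359 147   8   9  53] [ 0.6929 -0.2729  0.06  ]
  depthpts top z [0.0428 0.0601 0.065 ]
top [362.6 183. ] [357 177  12  13  90] [ 0.61   -0.2707  0.06  ]
  depthpts top z [0.0653 0.0884 0.0927]
top [323.9 195.1] [321 191   7   9  47] [ 0.5789 -0.1744  0.06  ]
  depthpts top z [0.0482 0.0607 0.0652]
top [348.6 242.5] [337 232  24  22 412] [ 0.4623 -0.2326  0.06  ]
  depthpts top z [0.0878 0.0917 0.0958]
side [297.3 272.1] [293 265  10  16 119] [ 0.5806 -0.1879  0.06  ]
  depthpts top z [0.0339 0.0545 0.0615]
side [240.5 285.4] [227 273  28  26 593] [ 0.4617 -0.2098  0.06  ]
  depthpts top z [0.0814 0.0897 0.0922]
side [318.  300.1] [311 289  15  24 255] [ 0.6104 -0.2625  0.06  ]
  depthpts top z [0.0521 0.0806 0.0901]
side [362.4 305.8] [357 298  12  17 146] [ 0.6942 -0.2854  0.06  ]
  depthpts top z [0.0353 0.0539 0.0619]
head top 294 [ 0.45898981 -0.22727957  0.09056898] [ 0.45917593 -0.2276051   0.0892937 ]
head top 544 [ 0.46055754 -0.23128164  0.0896099 ] [ 0.46105366 -0.22772938  0.08801872]
slot c [0.54036826 0.05589623 0.059     ] dir [-0.97754283 -0.21073682] -167.8344645987109 -0.059755720629675727 0.06052419416625395
```

View pics/crop1.png

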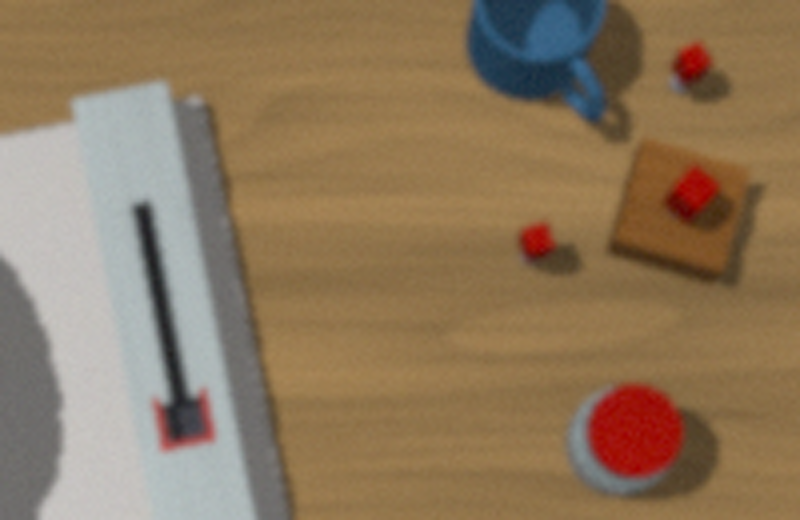

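View pics/crop2.png

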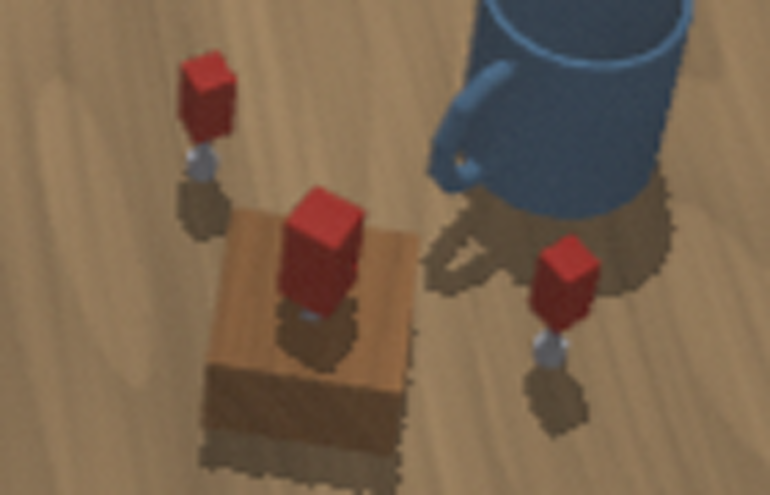

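The pin choice is confirmed: it has the largest red head and stands in the block, with its top-face corners at crop2 (318,187), (364,212), (332,248) and (284,228). The slot runs from crop1 (143,205) to (185,420).

```bash
python3 - <<'E'
from h import *
T=dict(np.load('/tmp/top.npz'));S=dict(np.load('/tmp/side.npz'))
def up(d,x0,y0,k,q,z): return np.array([world(d,x0+(x+.5)/k-.5,y0+(y+.5)/k-.5,z) for x,y in q])
h=up(S,260,255,5.5,[(318,187),(364,212),(332,248),(284,228)],.088); print('head',h.mean(0),h[:,:2].round(4).tolist())
for i in range(4):
    e=h[(i+1)%4]-h[i]; print(np.degrees(np.arctan2(e[1],e[0]))%90,np.linalg.norm(e))
# top-face mask in side (bright red)
for n,d,b in(('S',S,(285,325,305,332)),('T',T,(172,195,350,375))):
    im=d['image'].astype(int); y0,y1,x0,x1=b; s=im[y0:y1,x0:x1]; m=(s[...,0]>(165 if n=='S' else 150))&(s[...,1]<70)
    if m.any():
        uv=np.argwhere(m)[:,::-1]+[x0,y0]; w=np.array([world(d,*q,z=.088)[:2] for q in uv]).astype(np.float32)
        rr=cv2.minAreaRect(w*1000); print(n,m.sum(),w.mean(0),rr)
# stand top
t=up(T,190,135,4,[(643,137),(748,168),(612,243),(720,272)],.04); print('stand',t.mean(0), [np.degrees(np.arctan2(*(b-a)[1::-1]))%90 for a,b in((t[0],t[1]),(t[0],t[2]),(t[1],t[3]))])
# entry
def cr(d,x0,x1,y0,y1,f):
    im=d['image'][y0:y1,x0:x1].astype(int); m=f(im); uv=np.argwhere(m)[:,::-1]+[x0,y0]; return uv
for n,d,b in(('T',T,(226,248,228,250)),('S',S,(222,248,190,212))):
    uv=cr(d,*b,lambda i:(i[...,0]-i[...,1]>40)); w=np.array([world(d,*q,z=.059)[:2] for q in uv]); print(n,'entry',len(uv),w.mean(0),(w.min(0)+w.max(0))/2,cv2.minAreaRect((w*1000).astype(np.float32)))
# slot axis by row: dark centroid
def line(d,b,axis):
    x0,x1,y0,y1=b; g=cv2.cvtColor(d['image'],cv2.COLOR_RGB2GRAY).astype(float)[y0:y1,x0:x1]; pts=[]
    if axis: g=g.T
    for i,row in enumerate(g):
        wt=np.clip(120-row,0,None)
        if wt.sum()>60:
            c=(wt*np.arange(len(row))).sum()/wt.sum(); pts.append((x0+i,y0+c) if axis else (x0+c,y0+i))
    w=np.array([world(d,*q,z=.059)[:2] for q in pts]); 
    f=cv2.fitLine((w*1000).astype(np.float32),cv2.DIST_HUBER,0,.01,.01).ravel(); print('slot',len(w),f,np.degrees(np.arctan2(f[1],f[0])),w[0],w[-1])
line(T,(221,239,184,233),0); line(S,(244,295,184,204),1)
E
```

```text
head [ 0.60805735 -0.26957102  0.088     ] [[0.6083, -0.2557], [0.6224, -0.2682], [0.6083, -0.2823], [0.5933, -0.272]]
48.22639843661918 0.0188624299890243
45.07632173118995 0.019854651651760303
55.750840188143286 0.01823700343465569
47.43049755540676 0.022214914582866833
T 46 [ 0.6077082 -0.2677449] ((608.2526245117188, -267.5479736328125), (15.323210716247559, 15.960341453552246), 44.97514343261719)
stand [ 0.60739608 -0.26719109  0.04      ] [np.float64(73.29888992914674), np.float64(72.9255521910018), np.float64(73.57092181143278)]
T entry 78 [0.46374263 0.03896761] [0.46740977 0.03945681] ((467.24237060546875, 40.144798278808594), (29.028438568115234, 32.702640533447266), 12.825675964355469)
S entry 51 [0.46583916 0.03929383] [0.4697883  0.04077492] ((469.8399658203125, 40.579383850097656), (31.682268142700195, 33.56998062133789), 10.668136596679688)
slot 47 [9.7795492e-01 2.0881607e-01 5.4471338e+02 5.6862000e+01] 12.0529785 [0.6007484  0.06812569] [0.48680477 0.04440708]
slot 50 [ 9.9855185e-01 -5.3797726e-02  5.4594391e+02  5.8528542e+01] -3.0838711 [0.49029112 0.06014103] [0.60630034 0.02887851]
```

Units first: turns go in shares of 360 degrees. So -112 degrees is -0.3111.

Call:
move_arm(increments="0 0 -0.3111 0.394 -0.855 0 0.35;0 0 -0.3111 0.394 -0.855 0 0.35;0 0 -0.3111 0.394 -0.855 0 0.35;0 0 -0.3111 0.394 -0.855 0 0.35;0 0 -0.3111 0.394 -0.855 0 0.35;0 0 -0.3111 0.394 -0.855 0 0.35;0 0 -0.3111 0.394 -0.855 0 0.35;0 0 -0.3111 0.394 -0.855 0 0.35;0 0 -0.3111 0.394 -0.855 0 0.35;0 0 -0.3111 0.394 -0.855 0 0.35;0 0 -0.3111 0.394 -0.855 0 0.35;0 0 -0.3111 0.394 -0.855 0 0.35;0 0 -0.3111 0.394 -0.855 0 0.35;0 0 -0.3111 0.394 -0.855 0 0.35;0 0 -0.3111 0.394 -0.855 0 0.35;0 0 -0.3111 0.394 -0.855 0 0.35;0 0 -0.3111 0.394 -0.855 0 0.35;0 0 -0.3111 0.394 -0.855 0 0.35;0 0 -0.3111 0.394 -0.855 0 0.35;0 0 -0.3111 0.394 -0.855 0 0.35", newtons=40)

```text
time: 2.1
tool_pos: [0.6089, -0.2731, 0.4038]
eef_rot: [0.002, 0.914, 0.405, 0.0]
contact_force: [-0.2, -0.1, 0.4]
finger_gap: 0.0554
grasp_force: 0.0
```

Call:
move_arm(increments="0 0 0 0 0 -0.05 0.35;0 0 0 0 0 -0.08 0.35;0 0 0 0 0 -0.08 0.35;0 0 0 0 0 -0.08 0.35")

```text
time: 2.5
tool_pos: [0.6075, -0.2671, 0.3246]
eef_rot: [-0.001, 0.913, 0.407, -0.0]
contact_force: [0.9, 0.2, 0.2]
finger_gap: 0.0554
grasp_force: 0.0
```

```bash
python3 - <<'E'
from h import *
o=r.get_obs(); print(o['tool_pos'],o['eef_rot'],o['finger_gap'])
d=cap('side'); a=cv2.resize(d['image'][200:350,210:410],None,fx=4,fy=4,interpolation=cv2.INTER_CUBIC); cv2.imwrite('pics/c3.png',a[:,:,::-1])
E
```

```text
[ 0.60754451 -0.26708699  0.32455086] [-6.65047045e-04  9.13393492e-01  4.07077107e-01 -3.41012308e-04] 0.0553701197700928
```

View pics/c3.png

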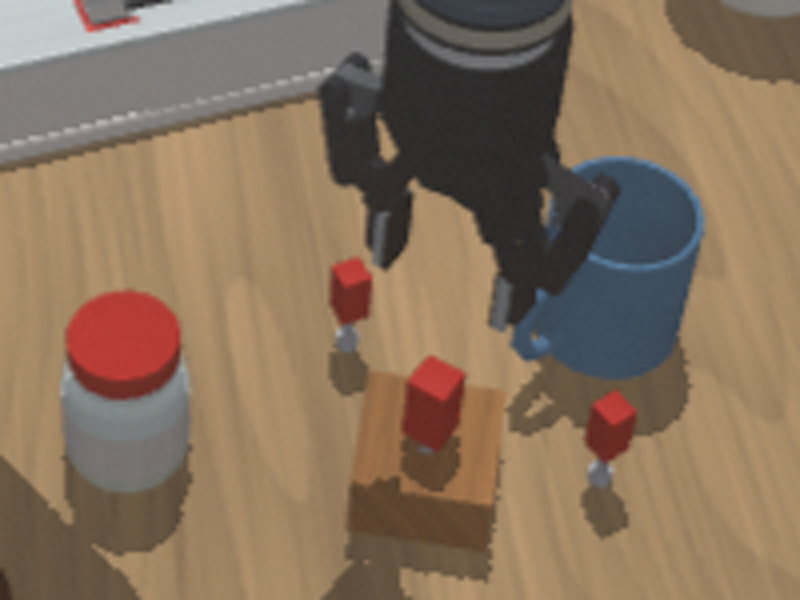

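The gripper hangs over the pin (head at crop (434,400)), clear of the mug handle and the two small pins. I'm descending to grasp.

Call:
move_arm(increments="0 0 0 0 0 -0.03 0.35;0 0 0 0 0 -0.06 0.35;0 0 0 0 0 -0.08 0.35;0 0 0 0 0 -0.099 0.35;0 0 0 0 0 -0.099 0.35;0 0 0 0 0 -0.099 0.6;0 0 0 0 0 -0.099 0.7;0 0 0 0 0 -0.099 0.8;0 0 0 0 0 -0.099 0.9;0 0 0 0 0 -0.099 0.9;0 0 0 0 0 -0.099 0.9;0 0 0 0 0 -0.099 0.9", newtons=40)

```text
time: 3.75
tool_pos: [0.6082, -0.2679, 0.2279]
eef_rot: [0.001, 0.913, 0.407, 0.001]
contact_force: [-0.5, -0.0, 7.1]
finger_gap: 0.0216
grasp_force: 43.0
```

Call:
move_arm(increments="0 0 0 0 0 0.005 0.9;0 0 0 0 0 0.02 0.9;0 0 0 0 0 0.05 0.9;0 0 0 0 0 0.08 0.9;0 0 0 0 0 0.11 0.9;0 0 0 0 0 0.14 0.9;0 0 0 0 0 0.14 0.9;0 0 0 0 0 0.14 0.9;0 0 0 0 0 0.14 0.9")

```text
time: 4.65
tool_pos: [0.607, -0.2673, 0.3646]
eef_rot: [-0.001, 0.913, 0.407, -0.001]
contact_force: [-0.5, -0.1, -0.5]
finger_gap: 0.0213
grasp_force: 42.1
```

```bash
python3 - <<'E'
from h import *
o=r.get_obs(); p=o['tool_pos']; print(p,o['eef_rot'],o['contact_force'],o['finger_gap'])
for n in('side','top'):
    d=cap(n); c=np.array([*p[:2],p[2]-.175]); u,v=map(int,proj(d,c)); print(n,u,v)
    im=d['image']; h=cv2.cvtColor(im,cv2.COLOR_RGB2HSV); m=((h[...,0]<6)|(h[...,0]>174))&(h[...,1]>150)&(h[...,2]>50)
    k,l,st,ce=cv2.connectedComponentsWithStats(m.astype(np.uint8)); print([(st[i].tolist()) for i in range(1,k) if st[i,4]>30])
    if n=='side':
        a=cv2.resize(im[v-60:v+60,u-70:u+70],None,fx=5,fy=5,interpolation=cv2.INTER_CUBIC); cv2.imwrite('pics/c4.png',a[:,:,::-1])
E
```

```text
[ 0.60697093 -0.26729864  0.36462249] [-1.12576596e-03  9.13498858e-01  4.06839094e-01 -7.21658968e-04] [-0.51255096 -0.06258634 -0.48878928] 0.021312602041312204
side 322 258
[[315, 241, 13, 26, 230], [293, 265, 10, 16, 121], [227, 273, 28, 26, 596], [357, 298, 12, 17, 144]]
top 371 170
[]
```

View pics/c4.png

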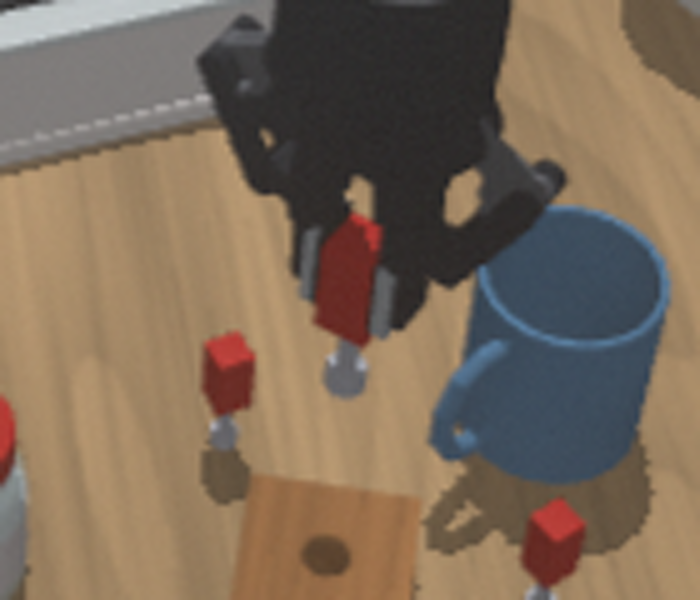

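The pin is held upright: foot at crop (346,380), empty hole at (326,556). I'm carrying it to the entry.

Call:
move_arm(increments="0 0 0 -0.1385 0.308 0 0.9;0 0 0 -0.1385 0.308 0 0.9;0 0 0 -0.1385 0.308 0 0.9;0 0 0 -0.1385 0.308 0 0.9;0 0 0 -0.1385 0.308 0 0.9;0 0 0 -0.1385 0.308 0 0.9;0 0 0 -0.1385 0.308 0 0.9;0 0 0 -0.1385 0.308 0 0.9;0 0 0 -0.1385 0.308 -0.03 0.9;0 0 0 -0.1385 0.308 -0.06 0.9;0 0 0 -0.1385 0.308 -0.075 0.9;0 0 0 -0.1385 0.308 -0.075 0.9;0 0 0 -0.1385 0.308 -0.075 0.9")

```text
time: 6.05
tool_pos: [0.4696, 0.0398, 0.2903]
eef_rot: [-0.0, 0.914, 0.407, -0.0]
contact_force: [-0.1, -0.3, -0.7]
finger_gap: 0.0213
grasp_force: 42.1
```

```bash
python3 - <<'E'
from h import *
o=r.get_obs(); p=o['tool_pos']; print(p,o['eef_rot'],o['contact_force'],o['finger_gap'])
for n in('side','top'):
    d=cap(n); f=np.array([*p[:2],p[2]-.218]); print(n,'foot',proj(d,f),'entry T/S',proj(d,[.4675,.04,.059]),proj(d,[.4698,.0406,.059]))
    u,v=map(int,proj(d,f))
    if n=='side':
        a=cv2.resize(d['image'][v-40:v+35,u-50:u+50],None,fx=8,fy=8,interpolation=cv2.INTER_CUBIC); cv2.imwrite('pics/c5.png',a[:,:,::-1]); print(u-50,v-40)
E
```

```text
[0.46957133 0.0397951  0.29033222] [-1.48740628e-04  9.13603378e-01  4.06606339e-01 -3.60970737e-04] [-0.05321168 -0.33458463 -0.65021247] 0.021331330783341765
side foot (np.float64(235.7211206966593), np.float64(197.60344308917888)) entry T/S (np.float64(235.01588658064665), np.float64(201.79979917723563)) (np.float64(235.97547091312845), np.float64(201.56070902935846))
185 157
top foot (np.float64(235.48088356528945), np.float64(238.43342297443857)) entry T/S (np.float64(235.76700245173745), np.float64(239.9435596131163)) (np.float64(235.53447379633204), np.float64(238.9947182150438))
```

View pics/c5.png

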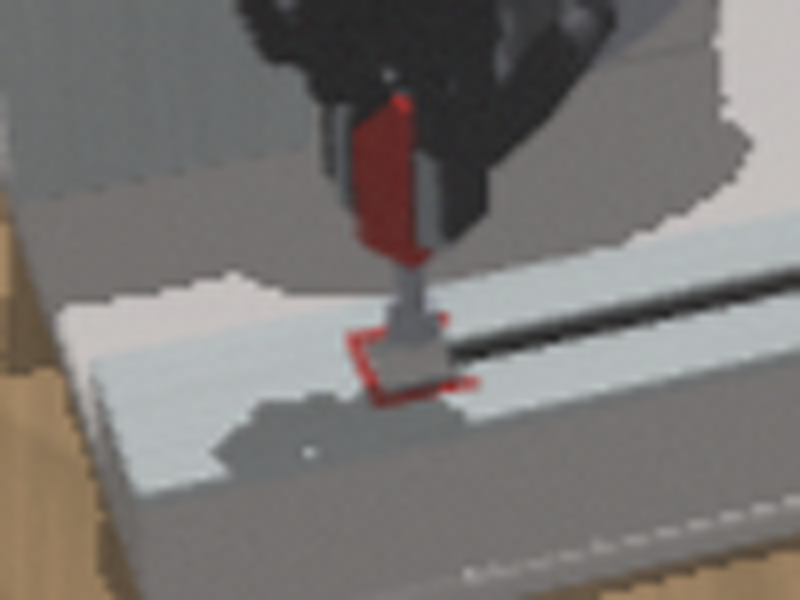

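The pin is over the red-edged entry, frame centre about crop (413,360), with the foot directly above it. I'm lowering gently.

Call:
move_arm(increments="0 0 0 -0.0005 0.0005 -0.008 0.9;0 0 0 -0.0005 0.0005 -0.012 0.9;0 0 0 -0.0005 0.0005 -0.016 0.9;0 0 0 -0.0005 0.0005 -0.016 0.9")

```text
time: 6.55
tool_pos: [0.4684, 0.0409, 0.2743]
eef_rot: [-0.0, 0.913, 0.407, -0.0]
contact_force: [0.2, 0.7, -0.9]
finger_gap: 0.0217
grasp_force: 42.1
```

Call:
move_arm(increments="0 0 0 0 0 -0.005 0.9;0 0 0 0 0 -0.01 0.9;0 0 0 0 0 -0.014 0.9;0 0 0 0 0 -0.014 0.9")

```text
time: 6.95
tool_pos: [0.4684, 0.0409, 0.26]
eef_rot: [-0.0, 0.913, 0.407, -0.001]
contact_force: [-0.6, -0.2, -1.3]
finger_gap: 0.0214
grasp_force: 42.1
```

Call:
move_arm(increments="0 0 0 0 0 -0.002 0.9;0 0 0 0 0 -0.004 0.9;0 0 0 0 0 -0.004 0.9;0 0 0 0 0 -0.004 0.9")

```text
time: 7.35
tool_pos: [0.4686, 0.0408, 0.2567]
eef_rot: [0.0, 0.913, 0.407, 0.0]
contact_force: [-1.0, 0.4, -0.7]
finger_gap: 0.0216
grasp_force: 42.1
```

Not touching yet, so I'm lowering in small steps.

Call:
move_arm(increments="0 0 0 0 0 -0.0015 0.9;0 0 0 0 0 -0.0015 0.9;0 0 0 0 0 -0.0015 0.9")

```text
time: 7.65
tool_pos: [0.4687, 0.0408, 0.2554]
eef_rot: [0.0, 0.913, 0.407, 0.0]
contact_force: [0.3, -1.0, 1.3]
finger_gap: 0.0219
grasp_force: 42.5
```

Call:
move_arm(increments="0 0 0 0 0 -0.0015 0.9;0 0 0 0 0 -0.0015 0.9;0 0 0 0 0 -0.0015 0.9")

```text
time: 7.95
tool_pos: [0.4687, 0.0409, 0.2539]
eef_rot: [0.0, 0.913, 0.407, 0.0]
contact_force: [-0.1, -0.9, 4.2]
finger_gap: 0.0215
grasp_force: 42.9
```

Call:
move_arm(increments="0 0 0 0.004 0.0008 0 0.9;0 0 0 0.008 0.0017 0 0.9;0 0 0 0.012 0.0025 0 0.9;0 0 0 0.016 0.0034 0 0.9;0 0 0 0.016 0.0034 0 0.9")

```text
time: 8.45
tool_pos: [0.4849, 0.0444, 0.2536]
eef_rot: [-0.0, 0.913, 0.407, -0.0]
contact_force: [-1.9, 0.5, 4.6]
finger_gap: 0.0213
grasp_force: 42.9
```

Call:
move_arm(increments="0 0 0 0.004 0.0008 0 0.9;0 0 0 0.008 0.0017 0 0.9;0 0 0 0.012 0.0025 0 0.9;0 0 0 0.016 0.0034 0 0.9;0 0 0 0.0195 0.0042 0 0.9;0 0 0 0.0195 0.0042 0 0.9")

```text
time: 9.05
tool_pos: [0.505, 0.0485, 0.2538]
eef_rot: [0.0, 0.913, 0.407, 0.001]
contact_force: [-1.4, 0.3, 4.9]
finger_gap: 0.0212
grasp_force: 42.9
```

Call:
move_arm(increments="0 0 0 0.0017 0.0003 0 0.9;0 0 0 0.0034 0.0007 0 0.9;0 0 0 0.0034 0.0007 0 0.9;0 0 0 0.0034 0.0007 0 0.9")

```text
time: 9.45
tool_pos: [0.5076, 0.0492, 0.2538]
eef_rot: [0.0, 0.914, 0.407, 0.0]
contact_force: [-2.2, -0.5, 4.3]
finger_gap: 0.0219
grasp_force: 42.8
```

Call:
move_arm(increments="0 0 0 0.0017 0.0003 0 0.9;0 0 0 0.0034 0.0007 0 0.9;0 0 0 0.0034 0.0007 0 0.9;0 0 0 0.0034 0.0007 0 0.9")

```text
time: 9.85
tool_pos: [0.5109, 0.0499, 0.2537]
eef_rot: [-0.0, 0.914, 0.407, 0.0]
contact_force: [-2.8, -1.4, 4.5]
finger_gap: 0.0213
grasp_force: 42.8
```

Call:
move_arm(increments="0 0 0 0.0017 0.0003 0 0.9;0 0 0 0.0034 0.0007 0 0.9;0 0 0 0.0034 0.0007 0 0.9;0 0 0 0.0034 0.0007 0 0.9")

```text
time: 10.25
tool_pos: [0.5152, 0.0505, 0.2536]
eef_rot: [0.001, 0.914, 0.407, 0.001]
contact_force: [0.3, -0.8, -0.9]
finger_gap: 0.0217
grasp_force: 42.2
```

Fz fell to zero, so the foot is over the notch. Lowering straight down.

Call:
move_arm(increments="0 0 0 0 0 -0.001 0.9;0 0 0 0 0 -0.002 0.9;0 0 0 0 0 -0.003 0.9;0 0 0 0 0 -0.003 0.9")

```text
time: 10.65
tool_pos: [0.5147, 0.0505, 0.2506]
eef_rot: [0.0, 0.914, 0.407, 0.001]
contact_force: [1.1, 0.1, -1.6]
finger_gap: 0.0217
grasp_force: 42.1
```

Call:
move_arm(increments="0 0 0 0 0 -0.002 0.9;0 0 0 0 0 -0.004 0.9;0 0 0 0 0 -0.0055 0.9;0 0 0 0 0 -0.0055 0.9")

```text
time: 11.05
tool_pos: [0.5147, 0.0505, 0.2452]
eef_rot: [0.0, 0.914, 0.407, 0.001]
contact_force: [1.5, -0.3, -1.4]
finger_gap: 0.0213
grasp_force: 42.2
```

Call:
move_arm(increments="0 0 0 0 0 -0.001 0.9;0 0 0 0 0 -0.002 0.9;0 0 0 0 0 -0.002 0.9;0 0 0 0 0 -0.002 0.9")

```text
time: 11.45
tool_pos: [0.5146, 0.0505, 0.2434]
eef_rot: [0.0, 0.914, 0.407, 0.001]
contact_force: [2.5, 1.1, 1.0]
finger_gap: 0.0214
grasp_force: 42.5
```

Call:
move_arm(increments="0 0 0 0.0007 0.0002 -0.0005 0.9;0 0 0 0.0007 0.0002 -0.0005 0.9;0 0 0 0.0007 0.0002 -0.0005 0.9", newtons=20)

```text
time: 11.75
tool_pos: [0.515, 0.0506, 0.2428]
eef_rot: [0.0, 0.913, 0.407, -0.0]
contact_force: [1.0, -0.9, 1.8]
finger_gap: 0.0214
grasp_force: 42.6
```

Call:
move_arm(increments="0 0 0 0 0 0 0.72;0 0 0 0 0 0 0.68;0 0 0 0 0 0 0.6;0 0 0 0 0 0 0.5;0 0 0 0 0 0 0.4;0 0 0 0 0 0 0.35;0 0 0 0 0 0 0.35;0 0 0 0 0 0 0.35")

```text
time: 12.55
tool_pos: [0.515, 0.0507, 0.2427]
eef_rot: [-0.0, 0.913, 0.407, -0.0]
contact_force: [0.3, 0.4, 0.9]
finger_gap: 0.0554
grasp_force: 0.0
```

```bash
python3 - <<'E'
from h import *
o=r.get_obs(); print(o['tool_pos'],o['contact_force'],o['finger_gap'])
d=cap('side'); u,v=map(int,proj(d,[.515,.0506,.07]))
a=cv2.resize(d['image'][v-40:v+35,u-50:u+50],None,fx=8,fy=8,interpolation=cv2.INTER_CUBIC); cv2.imwrite('pics/c6.png',a[:,:,::-1])
E
```

```text
[0.51495855 0.05074674 0.2427018 ] [0.26365134 0.4158093  0.88820118] 0.05539832297001698
```

View pics/c6.png

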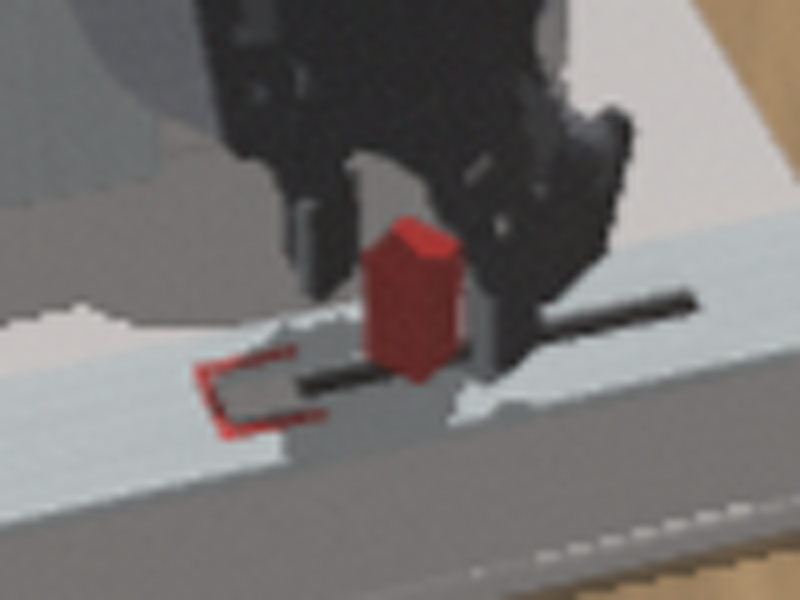

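The pin stands upright in the slot, its head at crop (412,300) sitting just above the cover, and the fingers are open. I'm withdrawing straight up.

Call:
move_arm(increments="0 0 0 0 0 0.01 0.35;0 0 0 0 0 0.03 0.35;0 0 0 0 0 0.06 0.35;0 0 0 0 0 0.1 0.35;0 0 0 0 0 0.15 0.35;0 0 0 0 0 0.16 0.35;0 0 0 0 0 0.16 0.35;0 0 0 -0.05 -0.1 0.16 0.35;0 0 0 -0.05 -0.15 0.16 0.35;0 0 0 -0.05 -0.15 0.16 0.35;0 0 0 -0.05 -0.15 0.16 0.35;0 0 0 -0.05 -0.15 0.16 0.35")

```text
time: 13.8
tool_pos: [0.4642, -0.1005, 0.4013]
eef_rot: [-0.001, 0.914, 0.405, -0.001]
contact_force: [0.6, -0.5, -0.5]
finger_gap: 0.0556
grasp_force: 0.0
```

```bash
python3 - <<'E'
from h import *
o=r.get_obs(); print(o['tool_pos'],o['contact_force'])
ims=[]
for n in('side','top'):
    d=cap(n); u,v=map(int,proj(d,[.515,.0506,.104]))
    im=d['image']; s=im[v-15:v+25,u-15:u+25]; m=(s[...,0].astype(int)-s[...,1]>70); uv=np.argwhere(m)[:,::-1]+[u-15,v-15]
    z=np.array([world(d,*q) for q in uv]); print(n,m.sum(),'top z',np.percentile(z[:,2],[50,90,95]).round(4),'top-face xy',z[z[:,2]>.098][:,:2].mean(0).round(4))
    ims.append(cv2.resize(im[v-37:v+38,u-25:u+25],None,fx=8,fy=8,interpolation=cv2.INTER_CUBIC))
cv2.imwrite('pics/c7.png',np.hstack(ims)[:,:,::-1])
E
```

```text
[ 0.46420233 -0.10050869  0.40129062] [ 0.57506993 -0.46773369 -0.46749156]
side 31 top z [0.1037 0.1068 0.1069] top-face xy [0.5205 0.0457]
top 100 top z [0.1041 0.1078 0.1087] top-face xy [0.5142 0.0488]
```

View pics/c7.png

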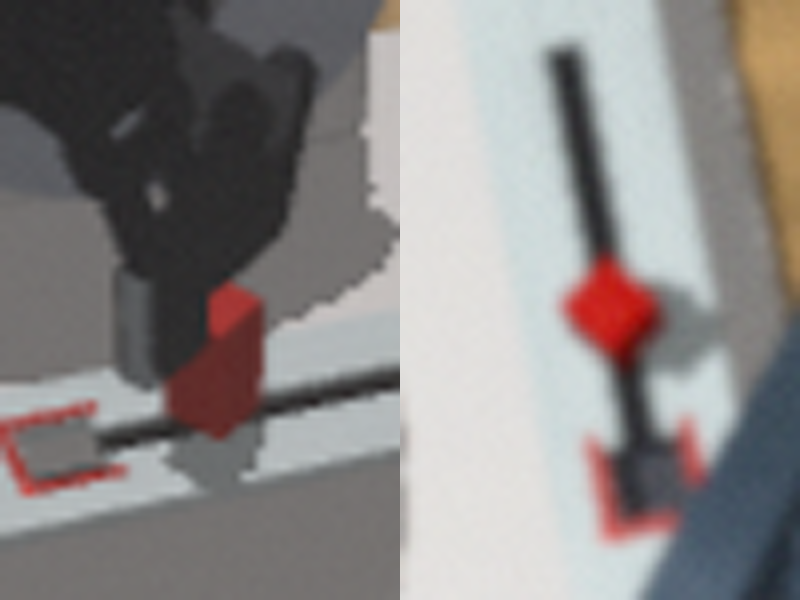

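The pin is upright and free (side part (215,370), top part (612,308)), its head top at z = 0.104 m, exactly the height for fully home. I'm handing in.

```bash
python3 -c "
from bench import r
print(r.close_job())"
```

```text
the job is handed in; nothing more can be done
None
```

The runner is locked: the pin dropped into the notch at about slicer x = -12 mm, stands upright and fully home, and has been released; the jar, mug and mill were never approached, wrist-force readings stayed at about 7 N or less, and the job is handed in.

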